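# Send the passed hardness sample down the rocker chute

## Robot

A 7-joint arm with a two-finger parallel gripper is mounted at the origin on the work surface. World frame = base frame: x ahead of the robot, y to its left, z up, the work surface at z = 0. Lengths are in mm, angles in degrees, forces in N, time in s.
With the tool pointing down it reaches from about 425 to 875 mm from the base axis. Payload 4.7 kg.
Tool frame: the origin (TCP) lies midway between the tips of the shut fingers; the grasp point (between the pads) lies 19 mm behind it; z points along the fingers, y is the line along which they close (so a half turn about z gives the same grasp; the last joint's range is limited). The gripper opens to 85 mm and grips with 20 to 120 N. Pads are 22 mm wide; open, the fingers measure 114 mm over their backs; the gripper's body (76 mm by 85 mm) begins 54 mm behind the grasp point. The pads swing forward as they close: fully open they stand 13 mm farther back than shut.
Start: joints at [-69.379, 18.392, -4.016, 83.108, 1.295, 78.541, -3.26], TCP at [220.345, 611.533, 231.349] pointing down, gripper open.
Joint ranges: [-163.93, 163.93], [-17.29, 119.83], [-79.2, 71.16], [3.27, 140.29], [-89.18, 269.18], [5.43, 117.66], [-154.24, 154.24]. Speed limits (degrees/s): [147.25, 147.25, 180, 180, 180, 180, 180].

## Interface

Orientations are given as a 3x3 rotation matrix whose columns are the frame's x, y, z axes.
In Python, from workcell import env, read_camera, trace, pinpoint gives the robot as it stands. The module is installed in compiled form; this text tells all that it offers.
- The arm moves only by the tool send_rows, never from a script. Its argument "motion" is a list of rows, each an object of numbers: "wx", "wy", "wz": the turn, a rotation vector about the world's x, y, z in rad; "dx", "dy", "dz": the shift along the world's x, y, z in m; "gripper": the opening, from -1 (shut) to 1 (fully open), so that 0 is half open. In form: [{"wx": .., "wy": .., "wz": .., "dx": .., "dy": .., "dz": .., "gripper": ..}, ...]. A call has 1 to 5 rows; each row shifts and turns the commanded pose from where the row before left it; what a row does not reach is not made up. A row lasts 1/10 s, in which the tool goes at most 50 mm and 8.59 degrees, less where a joint would pass 70% of its speed; a pose out of reach is approached as far as the arm can. A call is refused whole if a number of a shift passes 0.05 or a number of a turn 0.15, either way. A call with a gripper value outside its range is refused whole. The fingers move at their own pace and stop on an object; the grip force is fixed at half the most. Time passes only in rows, so rows that do not move let the fingers close. It gives the time, the measured TCP pose, the force, the opening and the grip force at its end, in the units of the state.
- env.get_obs(): the state, without advancing time (a new reading comes with each control period).
- read_camera(name): name is "scene" or "top"; returns a dict with "frame" (400x640x3 uint8, red, green, blue), "range_z" (400x640 float32, mm along the optical axis (not along the pixel's ray), 0 where there is no reading), "camera_matrix" (3x3 intrinsics, pixels), "k1" (the pictures are not rectified: a ray, as slopes to the right and down, at radius r is drawn at 1 + k1 r^2 times it, then the intrinsics apply), "extrinsics" (4x4, takes a point from camera to world coordinates). Camera axes: x right, y down, z forward; pixel columns grow to the right and rows downward; lengths in mm; the calibration is good to about 2 mm. A picture is of the moment at which its call begins.
- env.close_job(): hands the job in; it is judged then, once.
Trained networks look in a picture, given as the dict that the camera call returned (one of the last four; its "shot" number tells which), for a name from the list of things; names that differ only in an ending like _2 or _b are one class to them, and where a whole thing is asked for, a point or a joint stands for the part that bears it (a point fixed in the world has none). Each returns a list of dicts, best first, with "score" (0 to 1); they miss things now and then, are a little off and sometimes report something else, mostly with a low value. They report only what shows in the picture. A call takes as long as a camera call. They do not tell look-alikes from the thing itself.
- trace(picture, query): "mask" (400x640 bool, what is visible of it).
- pinpoint(picture, query): "at" ([x, y, z] in mm, in world coordinates, good to about 4 mm: a listed point, or the origin of a listed thing).
The state is a dict: "clock": time; "q": joint angles; "qvel": joint speeds; "effort": joint torques, N m; "eef_pos": TCP position; "tcp_rot": TCP orientation; "ft_force": force on the tool from outside, world axes, zero at the start; "ft_torque": the same for the moment, N m; "width": opening from 0.0 (shut) to 1.0 (fully open); "grip_force": force on a finger pad.
Only numpy, scipy, OpenCV 4.12 (cv2) and the standard library are available. Lean on these libraries where they do the work, as an engineer would, in place of code of your own. Each camera call takes 0.05 s, during which the arm holds its last target. There are 200 camera calls.

## Task

In the hardness lab, pick up the steel sample slug marked blue and set it gently, upright, on the orange ring on the rocker tray, then let go of it there. Its weight tips the tray and it slides into the green bin; leave it lying in the bin with the empty tray swung back level.

Things in the scene. Friction and masses are not known exactly. Their poses are not given: they have to be found in the camera images.
- blue_slug_mid (a point): Centre (half-way up) of the sample to move: a solid steel cylinder standing upright on the table, 44 mm diameter, 30 mm tall, 0.27 to 0.49 kg, with a blue band around it and a blue painted ring on its top face. Same-sized slugs marked red, yellow or unmarked stand 90 mm or more away; not wanted. z is up.
- tray_mark (a point): Fixed point: centre of the orange ring on the level tray's top, 146 mm above the table. x: along the axle; y: towards the green bin; z: up. Slick aluminium pan 90 mm wide (x), reaching 75 mm either way along y, with 6 mm high side rails 80 mm apart. Axle 55 mm before the ring (-y), its uprights at most 4 mm above the tray top; a counterweight bar behind it. Nothing stands above the tray.
- tray (a joint): Tilt of the rocker tray, rad: 0 = level, held there by its counterweight on a stop; up to 0.5 = tipped, its bin end down. About 1 N down on the ring starts to tip it (too little to feel), so any slug set there tips it; the slug then slides off into the bin and the empty tray swings back to 0 by itself within about 2 s.
- bin_in (a point): Centre of the inner floor (5 mm above the table) of the open green bin, inner size 170 mm (x) by 180 mm (y), 145 mm beyond the ring's centre along tray_mark's y axis; axes parallel to those of tray_mark. Walls 80 mm high at the far end, 70 mm at the sides, 34 mm below the chute.
There are look-alikes about, which are no part of the job. What is shaped like the part that bears blue_slug_mid but purple or turquoise is not meant.

How it is judged (in metres and radians):
On the way, in this order (a step that is already met when the one before it is completed fails the run):
1. the blue slug is brought down upright onto the ring by the gripper: underside within 12 mm of the tray, centre within 25 mm of the ring's centre (horizontal distance between blue_slug_mid and tray_mark below 0.025 m and z of blue_slug_mid in the frame of tray_mark between 0 and 0.027 m and angle between blue_slug_mid's own z axis and vertical below 0.25 rad and contact force between the fingers and blue_slug above 0.5 N), for 0.05 s.
2. released, the slug tips the tray while still on it (value of joint tray above 0.25 rad and contact force between the fingers and blue_slug below 0.5 N and y of blue_slug_mid in the frame of tray_mark below 0.11 m).
At the end, for the whole second after the job is handed in: The blue slug lies at rest inside the green bin (its centre within the bin's walls and less than 50 mm above the bin's floor), and the tray is back level (joint below 0.08 rad) (x of blue_slug_mid in the frame of bin_in between -0.085 and 0.085 m and y of blue_slug_mid in the frame of bin_in between -0.09 and 0.09 m and z of blue_slug_mid in the frame of bin_in below 0.05 m and linear speed of blue_slug below 0.03 m/s and value of joint tray below 0.08 rad); the robot touches nothing.
It also fails if it takes over 38 s, if anything falls off the work surface, if the arm or the gripper's body presses on something with over 40 N, if the wrist force passes 120 N, or if a joint passes its speed limit or range.

## Working session

There is one attempt and no reset: what is moved stays moved. The work goes in short steps, Python scripts to look and compute and a tool call to move; the robot and the scene stay as the last step left them, time stands still between calls to the robot, and variables do not carry over. Pictures are saved under pics/ and viewed, at most 10 in all, crops included, and the job is handed in when it is done.

Besides the shell and the picture viewer there is one more tool, called after "Request:" as name(argument=value, ...) on one line, values as JSON. send_rows: Moves the arm, as the interface text tells. Its arguments: {"type":"object","properties":{"motion":{"type":"array","items":{"type":"object","properties":{"wx":{"type":"number"},"wy":{"type":"number"},"wz":{"type":"number"},"dx":{"type":"number"},"dy":{"type":"number"},"dz":{"type":"number"},"gripper":{"type":"number"}}}}},"required":["motion"]}

```bash
mkdir -p pics
cat > h.py <<'E'
import numpy as np, cv2
from workcell import env, read_camera, trace, pinpoint
def px2w(c,u,v,z=None):
    K=c["camera_matrix"]; d=np.array([(u-K[0,2])/K[0,0],(v-K[1,2])/K[1,1]]); s=d.copy()
    for _ in range(10): s=d/(1+c["k1"]*(s@s))
    if z is None: z=c["range_z"][int(round(v)),int(round(u))]
    return (c["extrinsics"]@np.array([s[0]*z,s[1]*z,z,1]))[:3]
def w2px(c,p):
    q=np.linalg.inv(c["extrinsics"])@np.append(p,1); s=q[:2]/q[2]; s=s*(1+c["k1"]*(s@s))
    K=c["camera_matrix"]; return np.array([K[0,0]*s[0]+K[0,2],K[1,1]*s[1]+K[1,2]])
def save(c,n,box=None,f=1):
    im=c["frame"][:,:,::-1]
    if box: im=im[box[1]:box[3],box[0]:box[2]]
    cv2.imwrite("pics/"+n,cv2.resize(im,None,fx=f,fy=f,interpolation=cv2.INTER_CUBIC))
E
python3 - <<'E'
from h import *
for n in ("top","scene"):
    c=read_camera(n); save(c,n+"1.png")
    for q in ("blue_slug_mid","tray_mark","bin_in"):
        print(n,q,[(np.round(r["at"]),round(r["score"],2),np.round(w2px(c,r["at"]))) for r in pinpoint(c,q)])
o=env.get_obs(); print(o["clock"],np.round(o["tcp_rot"],3).tolist())
E
```

```text
top blue_slug_mid [(array([ 440., -326.,   15.]), 0.84, array([434., 227.])), (array([ 423., -406.,   13.]), 0.83, array([466., 235.])), (array([ 366., -246.,   18.]), 0.66, array([403., 256.]))]
top tray_mark [(array([570., 140., 147.]), 0.61, array([242., 157.]))]
top bin_in [(array([583., 287.,   6.]), 0.61, array([197., 166.]))]
scene blue_slug_mid [(array([ 419., -406.,   13.]), 0.82, array([197., 335.])), (array([ 365., -246.,   17.]), 0.73, array([227., 263.])), (array([ 444., -322.,   17.]), 0.65, array([231., 308.]))]
scene tray_mark []
scene bin_in [(array([583., 290.,   8.]), 0.9, array([411., 158.]))]
0.4 [[-0.941, 0.339, -0.0], [0.339, 0.941, -0.0], [-0.0, -0.0, -1.0]]
```

View pics/top1.png

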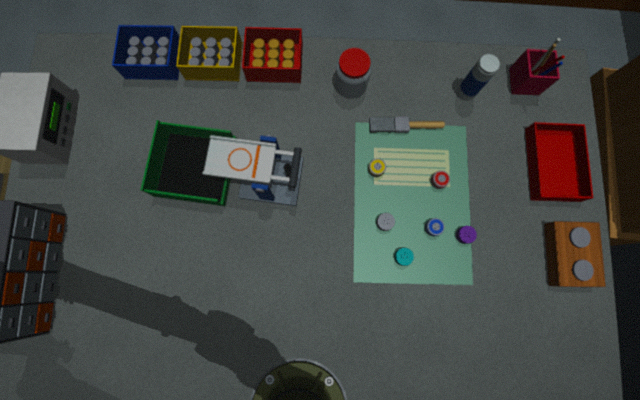

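View pics/scene1.png

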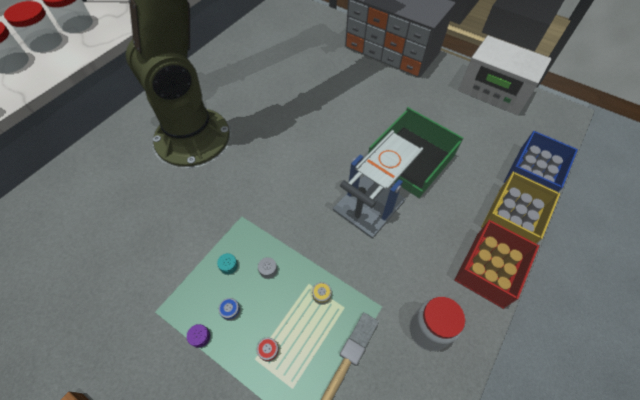

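Candidates in top: blue (434,227), purple (466,235), turquoise (403,256), bare (386,221), red (440,179), yellow (377,167). Blue at (434,227) fits, with its blue band and ring. I'll confirm it in a crop and refine the positions.

Run:
```python
from h import *
c=read_camera("top"); save(c,"crop1.png",(370,150,490,280),4)
for n,cc in (("top",c),("scene",read_camera("scene"))):
    o=env.get_obs(); print(n,"tcp px",w2px(cc,o["eef_pos"]),cc["extrinsics"][:3,3])
    hsv=cv2.cvtColor(cc["frame"],cv2.COLOR_RGB2HSV)
    b=w2px(cc,[440,-326,30]); print("slug px",b)
    for r in trace(cc,"blue_slug_mid"):
        m=r["mask"]; ys,xs=np.nonzero(m)
        P=np.array([px2w(cc,x,y) for x,y in zip(xs,ys)]); t=P[(P[:,2]>25)&(P[:,2]<36)]
        print(r["score"],xs.mean().round(1),ys.mean().round(1),len(t), t.mean(0).round(1) if len(t) else 0,((t.max(0)+t.min(0))/2).round(1) if len(t) else 0)
    # orange ring
    m=((hsv[:,:,0]<18)&(hsv[:,:,1]>110)&(hsv[:,:,2]>100))
    t=w2px(cc,[570,140,147]); yy,xx=np.mgrid[:400,:640]; m&=np.hypot(xx-t[0],yy-t[1])<35
    n_,lab,st,cen=cv2.connectedComponentsWithStats(m.astype(np.uint8))
    for i in range(1,n_):
        if st[i,4]>10:
            ys,xs=np.nonzero(lab==i); P=np.array([px2w(cc,x,y) for x,y in zip(xs,ys)])
            print("orange",st[i].tolist(),cen[i].round(1),np.median(P,0).round(1),((P.min(0)+P.max(0))/2).round(1), np.linalg.svd(P-P.mean(0))[2][0].round(3))
```

```text
top tcp px [-17.53285074 312.18036903] [319.55202575 -35.61771354 999.93597585]
slug px [435.85767633 226.50579243]
0.88 465.5 234.4 245 [ 423.3 -404.6   29.6] [ 422.6 -405.    29.7]
0.85 403.3 256.4 247 [ 365.  -246.3   29.7] [ 364.5 -247.5   29.7]
0.75 433.6 226.9 211 [ 440.1 -323.5   29.6] [ 439.1 -323.6   29.6]
orange [252, 145, 8, 33, 103] [255.7 161.2] [561.8 110.  146. ] [562.2 110.2 146.1] [-0.994  0.106  0.001]
orange [228, 148, 24, 23, 100] [239.5 159.3] [564.1 147.3 145.8] [455.4  68.5 571.1] [-0.279 -0.208  0.938]
scene tcp px [366.37917066 -11.13708734] [ 731.86101981 -397.63965305  845.88186302]
slug px [227.5146425 307.1631585]
0.86 229.4 308.9 327 [ 443.  -325.9   30.5] [ 442.2 -325.9   30.2]
0.68 227.4 263.8 238 [ 369.  -248.4   30.5] [ 368.  -248.8   29.7]
0.64 198.7 335.4 364 [ 425.8 -405.7   30.8] [ 425.  -405.4   30. ]
orange [368, 160, 26, 17, 63] [380.2 168. ] [562.4 110.  147.1] [561.4 110.8 146.4] [ 0.994 -0.114  0.003]
```

View pics/crop1.png

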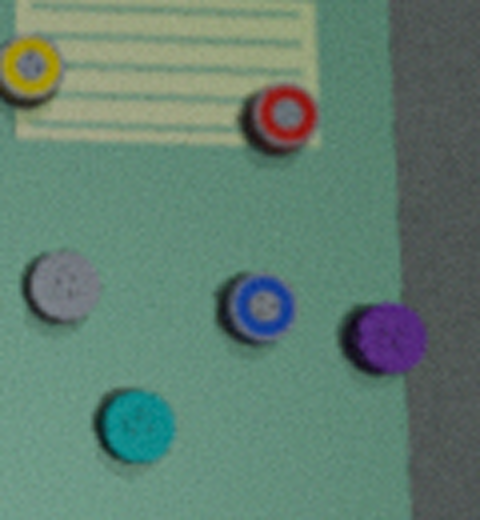

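The crop shows the blue-ringed slug at crop (265,305), i.e. pixel (436,226). It's the only one with a blue ring on a steel top, at about (440,-325). I'm starting the approach along an arc, closing direction along the tray's x.

Request:
send_rows(motion=[{"dx":0.038,"dy":-0.031,"wz":-0.06,"gripper":1},{"dx":0.038,"dy":-0.031,"wz":-0.06,"gripper":1},{"dx":0.038,"dy":-0.031,"wz":-0.06,"gripper":1},{"dx":0.038,"dy":-0.031,"wz":-0.06,"gripper":1},{"dx":0.038,"dy":-0.031,"wz":-0.06,"gripper":1}])

```text
schema error: expected keys wx, wy, wz, dx, dy, dz, gripper
```

Request:
send_rows(motion=[{"dx":0.038,"dy":-0.031,"wz":-0.06,"gripper":1},{"dx":0.038,"dy":-0.031,"wz":-0.06,"gripper":1},{"dx":0.038,"dy":-0.031,"wz":-0.06,"gripper":1},{"dx":0.02,"dy":-0.044,"wz":-0.06,"gripper":1},{"dx":0.01,"dy":-0.045,"wz":-0.06,"gripper":1}])

```text
schema error: expected keys wx, wy, wz, dx, dy, dz, gripper
```

Request:
send_rows(motion=[{"dx":0.01,"dy":-0.045,"wz":-0.06,"gripper":1},{"dx":0.01,"dy":-0.045,"wz":-0.06,"gripper":1},{"dx":0.01,"dy":-0.045,"wz":-0.06,"gripper":1},{"dx":0.0,"dy":-0.045,"wz":-0.06,"gripper":1},{"dx":0.0,"dy":-0.045,"wz":-0.06,"gripper":1}])

```text
schema error: expected keys wx, wy, wz, dx, dy, dz, gripper
```

Run:
```python
from h import *
o=env.get_obs(); print(o["clock"],np.round(o["eef_pos"]),np.round(o["tcp_rot"][:,1],3),np.round(o["q"]),o["width"])
c=read_camera("top"); 
C=c["extrinsics"][:3,3]
for u,v in ((239.5,159.3),(255.7,161.2)):
    P=px2w(c,u,v,1000.); print("ray@146",(C+(P-C)*(146-C[2])/(P[2]-C[2])).round(1))
for r in pinpoint(c,"tray_mark"): print(r["at"],r["score"])
```

```text
0.6 [220. 612. 231.] [0.339 0.941 0.   ] [-69.  18.  -4.  83.   1.  79.  -3.] 1.001374312938539
ray@146 [564.4 146.6 146. ]
ray@146 [561.  109.9 146. ]
```

Request:
send_rows(motion=[{"wx":0,"wy":0,"wz":-0.06,"dx":0.038,"dy":-0.031,"dz":0,"gripper":1},{"wx":0,"wy":0,"wz":-0.06,"dx":0.038,"dy":-0.031,"dz":0,"gripper":1},{"wx":0,"wy":0,"wz":-0.06,"dx":0.038,"dy":-0.031,"dz":0,"gripper":1},{"wx":0,"wy":0,"wz":-0.06,"dx":0.038,"dy":-0.031,"dz":0,"gripper":1},{"wx":0,"wy":0,"wz":-0.06,"dx":0.038,"dy":-0.031,"dz":0,"gripper":1}])

```text
clock: 1.2
eef_pos: [411.7, 455.2, 231.7]
tcp_rot: [[-0.797, 0.604, 0.0], [0.604, 0.797, 0.001], [-0.0, 0.001, -1.0]]
ft_force: [1.6, 1.5, -1.0]
width: 0.997
grip_force: 0.0
```

Request:
send_rows(motion=[{"wx":0,"wy":0,"wz":-0.06,"dx":0.038,"dy":-0.031,"dz":0,"gripper":1},{"wx":0,"wy":0,"wz":-0.06,"dx":0.038,"dy":-0.031,"dz":0,"gripper":1},{"wx":0,"wy":0,"wz":-0.06,"dx":0.034,"dy":-0.034,"dz":0,"gripper":1},{"wx":0,"wy":0,"wz":-0.06,"dx":0.02,"dy":-0.045,"dz":0,"gripper":1},{"wx":0,"wy":0,"wz":-0.06,"dx":0.01,"dy":-0.048,"dz":0,"gripper":1}])

```text
clock: 1.7
eef_pos: [552.0, 265.6, 231.0]
tcp_rot: [[-0.583, 0.813, 0.001], [0.813, 0.583, -0.0], [-0.001, 0.0, -1.0]]
ft_force: [0.2, 0.6, 0.5]
width: 1.004
grip_force: 0.0
```

Request:
send_rows(motion=[{"wx":0,"wy":0,"wz":-0.06,"dx":0.01,"dy":-0.048,"dz":0,"gripper":1},{"wx":0,"wy":0,"wz":-0.06,"dx":0.01,"dy":-0.048,"dz":0,"gripper":1},{"wx":0,"wy":0,"wz":-0.06,"dx":0.0,"dy":-0.048,"dz":0,"gripper":1},{"wx":0,"wy":0,"wz":-0.06,"dx":0.0,"dy":-0.048,"dz":0,"gripper":1},{"wx":0,"wy":0,"wz":-0.06,"dx":0.0,"dy":-0.048,"dz":0,"gripper":1}])

```text
clock: 2.2
eef_pos: [570.2, 25.6, 231.6]
tcp_rot: [[-0.317, 0.948, 0.001], [0.948, 0.317, 0.0], [0.0, 0.001, -1.0]]
ft_force: [0.1, 0.1, 0.5]
width: 0.997
grip_force: 0.0
```

Request:
send_rows(motion=[{"wx":0,"wy":0,"wz":-0.06,"dx":-0.01,"dy":-0.048,"dz":0,"gripper":1},{"wx":0,"wy":0,"wz":-0.06,"dx":-0.01,"dy":-0.048,"dz":0,"gripper":1},{"wx":0,"wy":0,"wz":-0.06,"dx":-0.014,"dy":-0.046,"dz":0,"gripper":1},{"wx":0,"wy":0,"wz":-0.06,"dx":-0.014,"dy":-0.046,"dz":0,"gripper":1},{"wx":0,"wy":0,"wz":-0.06,"dx":-0.014,"dy":-0.046,"dz":0,"gripper":1}])

```text
clock: 2.7
eef_pos: [507.6, -208.2, 231.7]
tcp_rot: [[-0.023, 1.0, 0.001], [1.0, 0.023, 0.0], [0.0, 0.001, -1.0]]
ft_force: [0.6, 0.5, 0.4]
width: 0.996
grip_force: 0.0
```

Request:
send_rows(motion=[{"wx":0,"wy":0,"wz":-0.034,"dx":-0.017,"dy":-0.029,"dz":-0.03,"gripper":1},{"wx":0,"wy":0,"wz":-0.034,"dx":-0.017,"dy":-0.029,"dz":-0.03,"gripper":1},{"wx":0,"wy":0,"wz":-0.034,"dx":-0.017,"dy":-0.029,"dz":-0.03,"gripper":1},{"wx":0,"wy":0,"wz":-0.034,"dx":-0.016,"dy":-0.03,"dz":-0.03,"gripper":1},{"wx":0,"wy":0,"wz":0,"dx":0,"dy":0,"dz":-0.012,"gripper":1}])

```text
clock: 3.2
eef_pos: [436.3, -327.6, 97.1]
tcp_rot: [[0.119, 0.993, -0.004], [0.993, -0.119, -0.001], [-0.002, -0.004, -1.0]]
ft_force: [-0.9, 0.2, -0.4]
width: 0.997
grip_force: 0.0
```

Run:
```python
from h import *
c=read_camera("scene"); o=env.get_obs(); print(np.round(o["eef_pos"],1),np.round(o["tcp_rot"][:,1],3)); save(c,"s2.png",(130,200,330,350),4)
c=read_camera("top"); save(c,"t2.png",(340,130,500,280),4)
```

```text
[ 437.7 -324.5   96.1] [ 0.993 -0.116 -0.005]
```

View pics/s2.png

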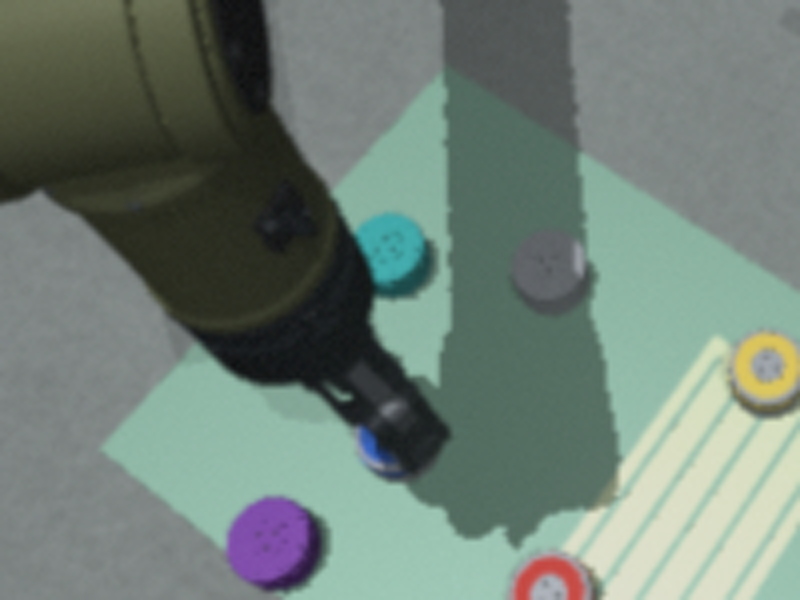

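The gripper hangs over the blue slug (crop ~(385,450)), fingers either side along x. Descending.

Request:
send_rows(motion=[{"wx":0,"wy":0.004,"wz":0,"dx":0.003,"dy":-0.001,"dz":-0.03,"gripper":1},{"wx":0,"wy":0,"wz":0,"dx":0,"dy":0,"dz":-0.03,"gripper":1},{"wx":0,"wy":0,"wz":0,"dx":0,"dy":0,"dz":-0.02,"gripper":1},{"wx":0,"wy":0,"wz":0,"dx":0,"dy":0,"dz":-0.011,"gripper":1},{"wx":0,"wy":0,"wz":0,"dx":0,"dy":0,"dz":0,"gripper":1}])

```text
clock: 3.8
eef_pos: [444.9, -323.1, 7.9]
tcp_rot: [[0.109, 0.994, -0.005], [0.994, -0.109, 0.001], [0.0, -0.005, -1.0]]
ft_force: [-0.4, -0.1, -0.1]
width: 1.001
grip_force: 0.0
```

Request:
send_rows(motion=[{"wx":0,"wy":0,"wz":0,"dx":-0.003,"dy":-0.002,"dz":-0.004,"gripper":1},{"wx":0,"wy":0,"wz":0,"dx":0,"dy":0,"dz":0,"gripper":-1},{"wx":0,"wy":0,"wz":0,"dx":0,"dy":0,"dz":0,"gripper":-1},{"wx":0,"wy":0,"wz":0,"dx":0,"dy":0,"dz":0,"gripper":-1},{"wx":0,"wy":0,"wz":0,"dx":0,"dy":0,"dz":0,"gripper":-1}])

```text
clock: 4.3
eef_pos: [441.9, -326.8, 5.4]
tcp_rot: [[0.111, 0.994, -0.003], [0.994, -0.111, -0.0], [-0.001, -0.003, -1.0]]
ft_force: [-2.6, 0.6, 5.1]
width: 0.497
grip_force: 61.1
```

Request:
send_rows(motion=[{"wx":0,"wy":0,"wz":0,"dx":0,"dy":0,"dz":0,"gripper":-1},{"wx":0,"wy":0,"wz":0,"dx":0,"dy":0,"dz":0,"gripper":-1},{"wx":0,"wy":0,"wz":0,"dx":0,"dy":0,"dz":0,"gripper":-1}])

```text
clock: 4.6
eef_pos: [441.8, -326.8, 5.4]
tcp_rot: [[0.111, 0.994, -0.003], [0.994, -0.111, -0.0], [-0.001, -0.003, -1.0]]
ft_force: [-0.8, 1.1, 6.1]
width: 0.495
grip_force: 61.1
```

Request:
send_rows(motion=[{"wx":0,"wy":0,"wz":0,"dx":0,"dy":0,"dz":0.015,"gripper":-1},{"wx":0,"wy":0,"wz":0,"dx":0,"dy":0,"dz":0.03,"gripper":-1},{"wx":0,"wy":0,"wz":0,"dx":0,"dy":0,"dz":0.045,"gripper":-1},{"wx":0,"wy":0,"wz":0,"dx":0,"dy":0,"dz":0.045,"gripper":-1},{"wx":0,"wy":0,"wz":0,"dx":0,"dy":0,"dz":0.045,"gripper":-1}])

```text
clock: 5.1
eef_pos: [440.4, -326.2, 186.3]
tcp_rot: [[0.112, 0.994, -0.005], [0.994, -0.112, 0.0], [-0.0, -0.005, -1.0]]
ft_force: [0.3, -0.1, -4.4]
width: 0.494
grip_force: 61.9
```

Request:
send_rows(motion=[{"wx":0,"wy":0,"wz":0,"dx":0.01,"dy":0.035,"dz":0.03,"gripper":-1},{"wx":0,"wy":0,"wz":0,"dx":0.01,"dy":0.04,"dz":0.01,"gripper":-1},{"wx":0,"wy":0,"wz":0,"dx":0.011,"dy":0.042,"dz":0,"gripper":-1},{"wx":0,"wy":0,"wz":0,"dx":0.011,"dy":0.042,"dz":0,"gripper":-1},{"wx":0,"wy":0,"wz":0,"dx":0.011,"dy":0.042,"dz":0,"gripper":-1}])

```text
clock: 5.6
eef_pos: [493.9, -124.0, 224.9]
tcp_rot: [[0.112, 0.994, -0.003], [0.994, -0.112, 0.0], [0.0, -0.003, -1.0]]
ft_force: [1.5, -0.1, -3.5]
width: 0.498
grip_force: 62.2
```

Request:
send_rows(motion=[{"wx":0,"wy":0,"wz":0,"dx":0.011,"dy":0.042,"dz":0,"gripper":-1},{"wx":0,"wy":0,"wz":0,"dx":0.011,"dy":0.042,"dz":0,"gripper":-1},{"wx":0,"wy":0,"wz":0,"dx":0.011,"dy":0.042,"dz":0,"gripper":-1},{"wx":0,"wy":0,"wz":0,"dx":0.011,"dy":0.042,"dz":0,"gripper":-1},{"wx":0,"wy":0,"wz":0,"dx":0.01,"dy":0.04,"dz":0,"gripper":-1}])

```text
clock: 6.1
eef_pos: [548.0, 84.1, 224.6]
tcp_rot: [[0.111, 0.994, -0.004], [0.994, -0.111, -0.0], [-0.001, -0.004, -1.0]]
ft_force: [1.1, -0.4, -3.4]
width: 0.499
grip_force: 62.2
```

Run:
```python
from h import *
c=read_camera("scene"); o=env.get_obs(); print(o["clock"],np.round(o["eef_pos"],1),np.round(o["tcp_rot"],3).tolist(),o["grip_force"],o["ft_force"]); save(c,"s3.png",(280,60,480,210),4)
for cc in (c,read_camera("top")):
  for q in ("tray_mark","bin_in"): print([(np.round(r["at"],1),round(r["score"],2)) for r in pinpoint(cc,q)])
```

```text
6.15 [548.8  94.2 224.2] [[0.101, 0.995, -0.003], [0.995, -0.101, 0.005], [0.005, -0.004, -1.0]] 62.118873596191406 [ 1.70110015  8.62694531 -3.20042971]
[(array([564.9, 144.7, 142.8]), 0.86)]
[(array([581.6, 288.7,   7.9]), 0.56)]
[]
[]
```

View pics/s3.png

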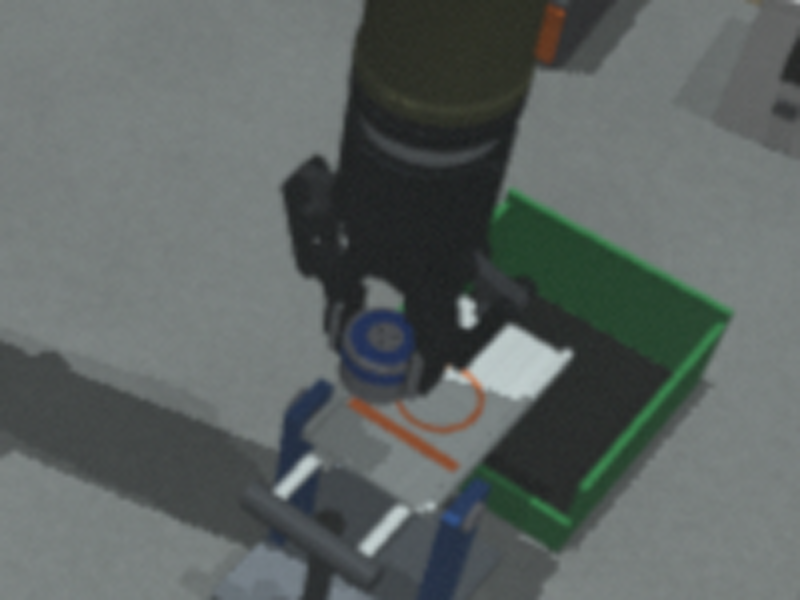

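The slug is held upright at crop (378,350) with the orange ring at crop (440,400) ahead of it. It seems to hang a bit toward -y in the fingers, so I'm measuring that.

Run:
```python
from h import *
c=read_camera("scene"); o=env.get_obs(); e=o["eef_pos"]; print(np.round(e,1),o["clock"])
print([(np.round(r["at"],1),round(r["score"],2)) for r in pinpoint(c,"blue_slug_mid")][:3])
hsv=cv2.cvtColor(c["frame"],cv2.COLOR_RGB2HSV)
b=w2px(c,e); yy,xx=np.mgrid[:400,:640]
m=(abs(hsv[:,:,0].astype(int)-113)<12)&(hsv[:,:,1]>120)&(np.hypot(xx-b[0],yy-b[1])<30)
ys,xs=np.nonzero(m); P=np.array([px2w(c,x,y) for x,y in zip(xs,ys)])
P=P[P[:,2]>190]; zt=np.percentile(P[:,2],90); print(len(P),P[:,2].min(),zt,P[:,2].max())
T=P[P[:,2]>zt-5]; print("top",((T.min(0)+T.max(0))/2).round(1),np.median(T,0).round(1),(T.max(0)-T.min(0)).round(1)); 
A=np.c_[T[:,:2]-T[:,:2].mean(0),np.ones(len(T))]; print("tilt slopes",np.linalg.lstsq(A,T[:,2],rcond=None)[0].round(3))
```

```text
[548.1  80.5 224.5] 6.45
[(array([550.3,  85.5, 234.1]), 0.93), (array([ 420.6, -410.1,   14.1]), 0.85), (array([ 364.5, -247.4,   11. ]), 0.64)]
110 239.63990642513124 250.78168811751453 252.59077067497913
top [548.   79.  249.8] [547.7  78.2 249.9] [32.1 36.9  5.6]
tilt slopes [-4.0000e-03  7.0000e-03  2.4978e+02]
```

Request:
send_rows(motion=[{"wx":0,"wy":0,"wz":0,"dx":0.008,"dy":0.032,"dz":0,"gripper":-1},{"wx":0,"wy":0,"wz":0,"dx":0.009,"dy":0.032,"dz":0,"gripper":-1},{"wx":0,"wy":0,"wz":0,"dx":0,"dy":0,"dz":-0.02,"gripper":-1},{"wx":0,"wy":0,"wz":0,"dx":0,"dy":0,"dz":-0.02,"gripper":-1},{"wx":0,"wy":0,"wz":0,"dx":0,"dy":0,"dz":-0.01,"gripper":-1}])

```text
clock: 7.0
eef_pos: [564.4, 145.1, 172.6]
tcp_rot: [[0.112, 0.994, -0.006], [0.994, -0.112, -0.001], [-0.002, -0.006, -1.0]]
ft_force: [-0.8, -0.8, -3.9]
width: 0.493
grip_force: 62.3
```

Request:
send_rows(motion=[{"wx":0,"wy":0,"wz":0,"dx":0,"dy":0,"dz":-0.01,"gripper":-1},{"wx":0,"wy":0,"wz":0,"dx":0,"dy":0,"dz":-0.005,"gripper":-1},{"wx":0,"wy":0,"wz":0,"dx":0,"dy":0,"dz":0,"gripper":-1}])

```text
clock: 7.3
eef_pos: [565.2, 146.1, 159.1]
tcp_rot: [[0.112, 0.994, -0.005], [0.994, -0.112, -0.0], [-0.001, -0.004, -1.0]]
ft_force: [-0.3, -1.0, -3.4]
width: 0.495
grip_force: 62.3
```

Run:
```python
from h import *
c=read_camera("scene"); o=env.get_obs(); print(o["clock"],np.round(o["eef_pos"],1)); save(c,"s4.png",(320,90,440,210),5)
print([(np.round(r["at"],1),round(r["score"],2)) for r in pinpoint(c,"blue_slug_mid")][:1])
```

```text
7.35 [565.5 146.3 159.7]
[(array([567.2, 147. , 170.3]), 0.77)]
```

View pics/s4.png

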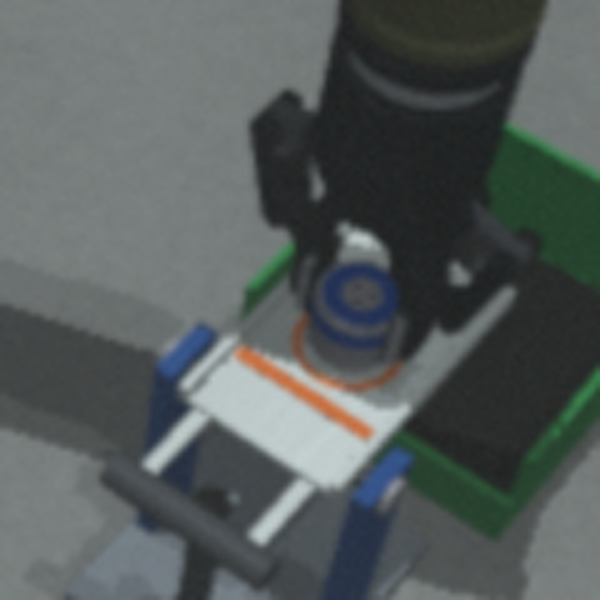

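The slug at crop (355,305) sits over the ring (345,360), centred and still about 8 mm up. Lowering further.

Request:
send_rows(motion=[{"wx":0,"wy":0,"wz":0,"dx":0,"dy":-0.001,"dz":-0.004,"gripper":-1},{"wx":0,"wy":0,"wz":0,"dx":0,"dy":0,"dz":-0.002,"gripper":-1},{"wx":0,"wy":0,"wz":0,"dx":0,"dy":0,"dz":0,"gripper":-1},{"wx":0,"wy":0,"wz":0,"dx":0,"dy":0,"dz":0,"gripper":-1}])

```text
clock: 7.8
eef_pos: [565.4, 145.6, 153.4]
tcp_rot: [[0.111, 0.994, -0.004], [0.994, -0.111, -0.0], [-0.0, -0.004, -1.0]]
ft_force: [-0.2, 0.0, -3.4]
width: 0.496
grip_force: 62.3
```

Request:
send_rows(motion=[{"wx":0,"wy":0,"wz":0,"dx":0,"dy":0,"dz":0,"gripper":1},{"wx":0,"wy":0,"wz":0,"dx":0,"dy":0,"dz":0,"gripper":1},{"wx":0,"wy":0,"wz":0,"dx":0,"dy":0,"dz":0,"gripper":1},{"wx":0,"wy":0,"wz":0,"dx":0,"dy":0,"dz":0.01,"gripper":1},{"wx":0,"wy":0,"wz":0,"dx":0,"dy":0,"dz":0.03,"gripper":1}])

```text
clock: 8.3
eef_pos: [563.6, 145.1, 191.8]
tcp_rot: [[0.111, 0.994, -0.009], [0.994, -0.111, -0.002], [-0.003, -0.009, -1.0]]
ft_force: [-0.2, -0.1, 0.4]
width: 1.002
grip_force: 0.0
```

Request:
send_rows(motion=[{"wx":0,"wy":0,"wz":0,"dx":0,"dy":-0.02,"dz":0.04,"gripper":1},{"wx":0,"wy":0,"wz":0,"dx":0,"dy":-0.04,"dz":0.02,"gripper":1},{"wx":0,"wy":0,"wz":0,"dx":0,"dy":-0.045,"dz":0,"gripper":1},{"wx":0,"wy":0,"wz":0,"dx":0,"dy":-0.045,"dz":0,"gripper":1},{"wx":0,"wy":0,"wz":0,"dx":0,"dy":-0.045,"dz":0,"gripper":1}])

```text
clock: 8.8
eef_pos: [565.5, -51.1, 254.9]
tcp_rot: [[0.11, 0.994, -0.002], [0.994, -0.11, 0.0], [0.0, -0.002, -1.0]]
ft_force: [-0.2, 0.0, -0.4]
width: 0.999
grip_force: 0.0
```

Request:
send_rows(motion=[{"wx":0,"wy":0,"wz":0,"dx":0,"dy":-0.045,"dz":0,"gripper":1},{"wx":0,"wy":0,"wz":0,"dx":0,"dy":-0.045,"dz":0,"gripper":1},{"wx":0,"wy":0,"wz":0,"dx":0,"dy":-0.03,"dz":0,"gripper":1},{"wx":0,"wy":0,"wz":0,"dx":0,"dy":0,"dz":0,"gripper":1},{"wx":0,"wy":0,"wz":0,"dx":0,"dy":0,"dz":0,"gripper":1}])

```text
clock: 9.3
eef_pos: [565.4, -170.1, 254.2]
tcp_rot: [[0.113, 0.994, -0.003], [0.994, -0.113, 0.0], [-0.0, -0.003, -1.0]]
ft_force: [0.4, 0.3, 0.2]
width: 1.002
grip_force: 0.0
```

Request:
send_rows(motion=[{"wx":0,"wy":0,"wz":0,"dx":0,"dy":0,"dz":0,"gripper":1},{"wx":0,"wy":0,"wz":0,"dx":0,"dy":0,"dz":0,"gripper":1},{"wx":0,"wy":0,"wz":0,"dx":0,"dy":0,"dz":0,"gripper":1},{"wx":0,"wy":0,"wz":0,"dx":0,"dy":0,"dz":0,"gripper":1},{"wx":0,"wy":0,"wz":0,"dx":0,"dy":0,"dz":0,"gripper":1}])

```text
clock: 9.8
eef_pos: [565.4, -169.0, 253.4]
tcp_rot: [[0.11, 0.994, -0.004], [0.994, -0.11, 0.0], [-0.0, -0.004, -1.0]]
ft_force: [-0.4, 0.2, -0.5]
width: 1.002
grip_force: 0.0
```

Request:
send_rows(motion=[{"wx":0,"wy":0,"wz":0,"dx":0,"dy":0,"dz":0,"gripper":1},{"wx":0,"wy":0,"wz":0,"dx":0,"dy":0,"dz":0,"gripper":1},{"wx":0,"wy":0,"wz":0,"dx":0,"dy":0,"dz":0,"gripper":1},{"wx":0,"wy":0,"wz":0,"dx":0,"dy":0,"dz":0,"gripper":1},{"wx":0,"wy":0,"wz":0,"dx":0,"dy":0,"dz":0,"gripper":1}])

```text
clock: 10.3
eef_pos: [565.3, -169.5, 253.3]
tcp_rot: [[0.111, 0.994, -0.004], [0.994, -0.111, -0.0], [-0.001, -0.004, -1.0]]
ft_force: [0.1, -0.4, 0.2]
width: 1.0
grip_force: 0.0
```

Run:
```python
from h import *
c=read_camera("top"); print(env.get_obs()["clock"]); save(c,"t5.png",(120,100,320,230),4)
print([(np.round(r["at"],1),round(r["score"],2)) for r in pinpoint(c,"blue_slug_mid")])
print([np.round(px2w(c,*w2px(c,p)),0) for p in ([569,175,146],[572,205,146],[560,100,146])])
```

```text
10.35
[(array([ 422.7, -407. ,   13.8]), 0.79), (array([583. , 313.5,  17.6]), 0.67)]
[array([568., 174., 148.]), array([572., 205., 145.]), array([560., 100., 146.])]
```

View pics/t5.png

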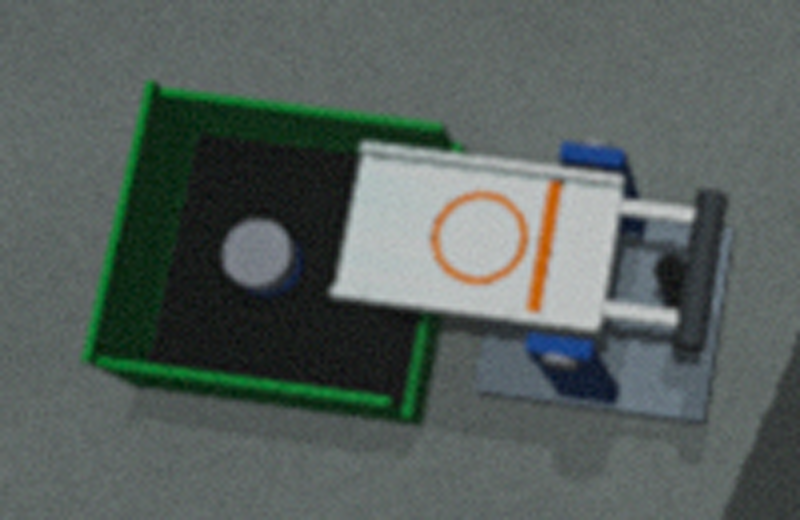

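The slug lies flat and upside down in the bin at crop (258,255), and the tray is level again (z 146 along its length, ring at crop (480,237)). The arm is clear, so I'm handing in.

```bash
python3 -c "
from workcell import env; print(env.close_job())"
```

```text
the job is handed in; nothing more can be done
None
```

I set the blue slug on the orange ring and let go. The tray tipped it into the green bin, where it now lies, and swung back level, and I handed the job in at about 10.4 s with the arm clear; no verdict was shown.

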